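Release the plaque press

ROBOT

A 6-joint arm with a two-finger parallel gripper is mounted at the origin on the work surface. World frame = base frame: x ahead of the robot, y to its left, z up, the work surface at z = 0. Lengths are in m, angles in rad, forces in N, time in s.
With the tool pointing down it reaches from about 0.375 to 0.825 m from the base axis. Payload 5.5 kg.
Tool frame: the origin (TCP) lies at the very end of the fingers, on their centre line; the grasp point (between the pads) lies 19 mm behind it; x points along the fingers, z is the direction in which the jaws open and shut, and the axes are right-handed (so a half turn about x gives the same grasp; the last joint's range is limited). The gripper opens to 85 mm and grips with 20 to 120 N. Pads are 22 mm wide; open, the fingers measure 114 mm over their backs; the gripper's body (76 mm by 85 mm) begins 54 mm behind the grasp point. The pads swing forward as they close: fully open they stand 13 mm farther back than shut.
Start: joints at [-1.305, 0.314, -0.047, 1.21, 0, 1.571], TCP at [0.158, -0.579, 0.231] pointing down, gripper open.
Joint ranges: [-2.67, 2.67], [-0.69, 1.73], [-1.03, 1.25], [-2.08, 2.16], [-1.42, 1.45], [-3.14, 3.14]. Speed limits (rad/s): [2.39, 2.39, 3.01, 3.14, 3.14, 3.14].

INTERFACE

Orientations are given as a unit quaternion [x, y, z, w].
In Python, from station import env gives the robot as it stands.
- The arm moves only by the tool move_arm, never from a script. Its argument "deltas" is a list of rows, each a list of 7 numbers: the gripper's target within -1 to 1 (shut at 1, half-way at 0, fully open at -1), then the shift along the tool's x, y, z in m, then the turn, a rotation vector about the tool's x, y, z in rad. A call has 1 to 5 rows; each row is the pose to reach, as a shift and turn from the pose measured when the call began, along the tool's axes at that moment; what a row does not reach only later rows make up. A row lasts 1/12 s, in which the tool goes at most 41.7 mm and 7.16 degrees, less where a joint would pass 70% of its speed; a pose out of reach is approached as far as the arm can. A call with a gripper value outside its range is refused whole. The fingers move at their own pace and stop on an object; "squeeze" is the grip in N (left out, the last holds). Time passes only in rows, so rows that repeat a pose let the fingers close. It gives the time, the measured TCP pose, the force and the opening at its end, in the units of the state.
- env.state(): the state, without advancing time (a new reading comes with each control period).
- env.read_camera(name): name is "side" or "top" or "wrist"; returns a dict with "image" (420x560x3 uint8, blue, green, red), "mtx" (3x3 intrinsics, pixels), "rvec" (rotation vector, rad) and "tvec" (3), from world to camera coordinates, as OpenCV has them. Camera axes: x right, y down, z forward; pixel columns grow to the right and rows downward; lengths in m; the calibration is good to about 2 mm. A picture is of the moment at which its call begins. There is no depth.
- env.hand_in(): hands the job in, once; it reports no verdict.
Trained networks look in the newest picture that a camera, given by its name, has taken for a name from the list of things; names that differ only in an ending like _2 or _b are one class to them, and where a whole thing is asked for, a point or a joint stands for the part that bears it (a point fixed in the world has none). Each returns a list of dicts, best first, with "confidence" (0 to 1); they miss things now and then, are a little off and sometimes report something else, mostly with a low value. They report only what shows in the picture. A call takes as long as a camera call.
- env.silhouettes(camera, target): "region" (420x560 bool, what is visible of it) and "rect" ([left, top, right, bottom] in pixels, round what is visible of it).
- env.mark_of(camera, target): "location" ([column, row] in pixels: a listed point, or the origin of a listed thing).
The state is a dict: "time": time; "joints": joint angles; "joint_velocities": joint speeds; "joint_torque": joint torques, N m; "tool_pos": TCP position; "orientation": TCP orientation; "wrist_force": force on the tool from outside, world axes, zero at the start; "moment": the same for the moment, N m; "grip_width": opening from 0.0 (shut) to 1.0 (fully open).
Only numpy, scipy, OpenCV 4.12 (cv2) and the standard library are available. Lean on these libraries where they do the work, as an engineer would, in place of code of your own. Each camera call takes 0.05 s, during which the arm holds its last target. There are 200 camera calls.

TASK

Release the lid of the plaque press: back its wing nut off until the nut's foot is level with the gap in the gate at the front of the slotted lug, between the lower and the upper lips, then swing the hinged eyebolt out through it, down towards the robot, until it rests against its stop, and let go. How far the nut must come up differs every time and has to be felt; never force the nut against the lug: if the bolt catches, ease it back and turn the nut a little more. Leave the pot, marker, white block and loose plaque alone.

Things in the scene. Friction and masses are not known exactly. Their poses are not given: they have to be found in the camera images.
- press: Grey bench press holding a stack of dark walnut plaques, 260 mm deep (its x), 200 mm wide. Fixed in place, but placed and turned anew each time. Origin: on the table, straight below the axis of the eyebolt when that stands upright. Its +x points from the bolt to the lid's hinge at the rear, away from the robot; z up. The bolt swings out to -x.
- bolt (a joint): Angle of the hinged steel eyebolt: 0 = upright in the slot, 1.35 = against its stop, swung out and down to the press's -x, nearly level. Its stiff hinge (0.22 N m) holds it wherever it is left: free, 2 to 4 N at the wings swing it; if the nut's foot meets a lip it stops dead before 0.065 rad. The foot passes when it is 5.3 to 7 mm above the lug's face; higher, it meets the upper lips.
- bolt_eye (a point): Centre of the eyebolt's hinge, 45 mm above the table; the hinge line runs along the press's y. The 10 mm bolt rises from here and ends inside the nut, 90 mm from the hinge.
- nut: Steel wing nut on the bolt. Origin: centre of the underside of its round foot (26 mm across, 4 mm thick, 14 mm hub above); x along the wings, z along the bolt away from its hinge. Counter-clockwise seen from above (+ about z) loosens it: it rises 28 mm a turn (4.5 mm per rad), so what grips it must rise too. Takes 0.1 to 0.15 N m, stays where left. It starts down on the lug, finger tight.
- paint_pot: small round pot, 34 mm across and 34 mm high, beside the press; bystander. Origin: centre of its underside.
- marker: black marker pen 135 mm long, 13 mm thick, lying on the table; bystander. Origin: its middle, underside.
- pad_block: white block 55 x 45 x 38 mm; bystander. Origin: centre of its underside.
- plaque: loose dark walnut plaque 100 x 140 x 6 mm lying on the table; bystander. Origin: centre of its underside.
- wings (a point): Middle of the nut's two flat upright wings, 33 mm above its origin, same axes: 52 mm from tip to tip along x, 9 mm thick in y, from 20 to 44 mm above the nut's origin. Grip across the 9 mm, from above. The thread has room for 19 mm of rise in all.
- slot_low (a point): Point of the press on the upright bolt axis, 110 mm above the table: the lug's upper face (40 mm wide, 13 mm slot open to -x) when the lid is right down. On the lug, from 13.5 to 17.5 mm before the axis, stands the gate: lower lips up to 4.5 mm above that face, upper lips (18 mm apart) from 10 to 19 mm. The nut's foot passes only between them, else it is caught after 2 to 3 mm of play.
- lid_low (a point): Point of the press, 60 mm behind the bolt's axis, 101 mm above the table: the steel lid's flat top when right down. The lid is 185 x 170 mm, from 26 mm behind the bolt to its hinge 190 mm behind it. It carries lug and gate and floats on springy pads (0.35 N per mm at the lug): it follows the nut up to a height that is hidden, 0.5 to 12 mm above right down at the lug, and then stays behind.

How it is judged:
On the way, in this order (a step that is already met when the one before it is completed fails the run):
1. the nut is backed off (its foot over 4.5 mm above the lowest place) with the bolt still upright in the slot (z of nut in the frame of slot_low above 0.0045 m and value of joint bolt below 0.12 rad), for 0.05 s.
2. the eyebolt is swung out of the slot and down to its stop (value of joint bolt above 1.2 rad), for 0.2 s.
At the end, for the whole second after the job is handed in: the eyebolt lies swung out and down at its stop (over 1.2 rad of 1.35), at rest and let go of, the nut still on it (value of joint bolt above 1.2 rad and linear speed of nut below 0.02 m/s and contact force between the fingers and nut below 0.1 N); the robot touches nothing.
It fails at once if the nut is forced against the lug (over 30 N between nut and press) (contact force between nut and press above 30 N).
It fails at once if a bystander is pushed more than 30 mm (distance of any of paint_pot, marker, pad_block, plaque from where it was at the start of the episode above 0.03 m).
It also fails if it takes over 72 s, if anything falls off the work surface, if the arm or the gripper's body presses on something with over 40 N, if the wrist force passes 120 N, or if a joint passes its speed limit or range.

## Working session

There is one attempt and no reset: what is moved stays moved. The work goes in short steps, Python scripts to look and compute and a tool call to move; the robot and the scene stay as the last step left them, time stands still between calls to the robot, and variables do not carry over. Pictures are saved under pics/ and viewed, about 8 in all and at most 12, crops included, and the job is handed in when it is done.

Besides the shell and the picture viewer there is one more tool, called as name(argument=value, ...) on one line, values as JSON. move_arm: Moves the arm, as the interface text tells. Its arguments: {"type":"object","properties":{"deltas":{"type":"array","items":{"type":"array","items":{"type":"number"}}},"squeeze":{"type":"number"}},"required":["deltas"]}

```bash
mkdir -p pics; ls; cat > h.py <<'E'
from station import env
import numpy as np, cv2
from scipy.spatial.transform import Rotation as R
def ray(c,px):
    Rm=cv2.Rodrigues(np.array(c["rvec"],float))[0]; t=np.array(c["tvec"],float).ravel()
    p=cv2.undistortPoints(np.array([[px]],float),np.array(c["mtx"],float),None)[0,0]
    d=Rm.T@np.array([p[0],p[1],1.]); return -Rm.T@t, d/np.linalg.norm(d)
def atz(c,px,z):
    o,d=ray(c,px); return o+d*(z-o[2])/d[2]
def tri(rs):
    A=sum(np.eye(3)-np.outer(d,d) for o,d in rs); b=sum((np.eye(3)-np.outer(d,d))@o for o,d in rs)
    return np.linalg.solve(A,b)
def proj(c,P): return cv2.projectPoints(np.array(P,float).reshape(-1,1,3),np.array(c["rvec"],float),np.array(c["tvec"],float),np.array(c["mtx"],float),None)[0].reshape(-1,2)
E
python3 - <<'E'
from h import *
cs={}
for n in("top","side"):
    c=cs[n]=env.read_camera(n); 
    print(n,ray(c,[280,210]))
    for t in("wings","nut","bolt_eye","slot_low","lid_low","press","paint_pot","marker","pad_block","plaque"):
        r=env.mark_of(n,t)[:2]; print(t,[(np.round(q["location"],1),round(q["confidence"],2)) for q in r])
cv2.imwrite("pics/a.png",np.hstack([cv2.resize(cs[n]["image"],(400,300)) for n in cs]))
cv2.imwrite("pics/top.png",cs["top"]["image"])
print(env.state())
E
```

```text
pics
top (array([0.54716093, 0.07407485, 1.07820881]), array([ 0.03259356, -0.03277621, -0.99893112]))
wings [(array([308.1, 190. ]), 0.66), (array([310.6, 187.7]), 0.63)]
nut [(array([311.6, 186.6]), 0.73), (array([228.8, 146. ]), 0.72)]
bolt_eye [(array([383.3, 191.8]), 0.75), (array([305.1, 192.1]), 0.64)]
slot_low [(array([312.6, 188.7]), 0.9), (array([227.9, 193.7]), 0.44)]
lid_low [(array([318.2, 164.6]), 0.74), (array([308.6, 191.1]), 0.3)]
press [(array([304.3, 189.9]), 0.91)]
paint_pot []
marker [(array([382.9, 192.2]), 0.54)]
pad_block [(array([364. , 245.5]), 0.76)]
plaque [(array([230.9, 147.6]), 0.59)]
side (array([0.38800738, 0.84681194, 0.62497528]), array([ 0.20132437, -0.84691844, -0.49213581]))
wings [(array([261.5, 196. ]), 0.78)]
nut [(array([264.3, 211.7]), 0.65)]
bolt_eye [(array([264.5, 241.4]), 0.85)]
slot_low [(array([266.9, 210.1]), 0.8)]
lid_low [(array([234.1, 206.4]), 0.91)]
press [(array([265. , 210.6]), 0.37)]
paint_pot [(array([237.8, 314.3]), 0.78), (array([260.2, 242.2]), 0.44)]
marker [(array([285.7, 215.4]), 0.57)]
pad_block [(array([338.4, 234. ]), 0.89)]
plaque [(array([174.8, 304.8]), 0.69), (array([266.2, 259. ]), 0.37)]
{'time': 1.1, 'joints': array([-1.30496867e+00,  3.13515385e-01, -4.71042052e-02,  1.21017786e+00,
        1.23325704e-05,  1.57080252e+00]), 'joint_velocities': array([ 1.87531017e-03,  4.35546211e-04, -3.16660639e-04,  3.95459699e-04,
       -5.87140799e-05, -6.66613473e-04]), 'joint_torque': array([ 1.45425352e-04, -5.39475524e+01,  3.40056038e+01,  1.57545521e-03,
       -1.34005704e-04,  1.03909125e-05]), 'tool_pos': array([ 0.15762945, -0.5789269 ,  0.23128842]), 'orientation': array([ 0.42933401,  0.56184773, -0.4293266 ,  0.5618524 ]), 'wrist_force': array([-0.13795963,  0.46043452,  0.07557473]), 'moment': array([-0.02399117,  0.05377173, -0.04183171]), 'grip_width': 0.9985052247932188}
```

View pics/a.png

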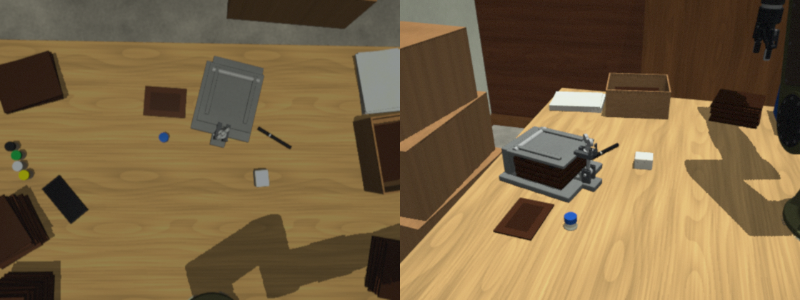

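```bash
python3 - <<'E'
from h import *
t=env.read_camera("top");s=env.read_camera("side")
# press/wing points
for n,a,b in(("wings",(310,189),(261.5,196)),("nut",(311.6,186.6),(264.3,211.7)),("slot",(312.6,188.7),(266.9,210.1)),("eye",(305.1,192.1),(264.5,241.4)),("lid",(318.2,164.6),(234.1,206.4))):
    print(n,tri([ray(t,a),ray(s,b)]))
print(atz(t,(312.6,188.7),.11),atz(t,(318.2,164.6),.101))
for n,c in(("top",t),("side",s)):
    r=env.silhouettes(n,"nut")
    for q in r[:2]:print(n,q["rect"],q["confidence"],q["region"].sum())
im=np.hstack([cv2.resize(t["image"][110:250,230:390],(400,350),interpolation=cv2.INTER_CUBIC),cv2.resize(s["image"][150:290,190:350],(400,350),interpolation=cv2.INTER_CUBIC)])
cv2.imwrite("pics/b.png",im)
E
```

```text
wings [ 0.62530513 -0.01766464  0.14827618]
nut [ 0.62826427 -0.02628387  0.10948681]
slot [ 0.62349723 -0.02811048  0.11267621]
eye [ 0.62330803 -0.01707641  0.047703  ]
lid [ 0.68480139 -0.03892669  0.10610991]
[ 0.62519251 -0.02805578  0.11      ] [ 0.67892898 -0.04128875  0.101     ]
top [302.3, 175.0, 325.1, 194.5] 0.59 175
side [255.6, 186.3, 268.3, 211.3] 0.58 271
```

View pics/b.png

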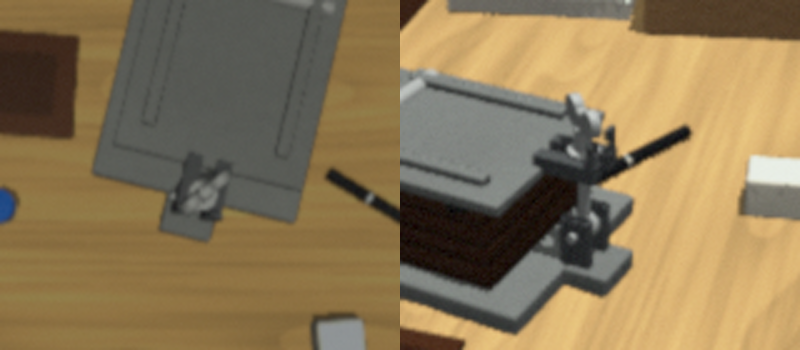

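Top crop: the nut sits at about (311,188) in the full picture. Its wings run diagonally, and the press is yawed about -14°. Side crop: bolt upright with the foot on the lug. Pot, marker and block all sit clear of the nut.

```bash
cat >> h.py <<'E'
def st(): 
    s=env.state(); return s,R.from_quat(s["orientation"])
def todelta(p,Rt):
    s,r=st(); d=r.as_matrix().T@(np.array(p)-s["tool_pos"]); w=(r.inv()*Rt).as_rotvec(); return np.round(d,4),np.round(w,3)
def down(yaw): # tool x down, z (jaw) at world yaw
    z=np.array([np.cos(yaw),np.sin(yaw),0]);x=np.array([0,0,-1.]);return R.from_matrix(np.c_[x,np.cross(z,x),z])
E
python3 - <<'E'
from h import *
s,r=st(); M=r.as_matrix(); print(np.round(M,3)); print("jaw yaw",np.degrees(np.arctan2(M[1,2],M[0,2])))
for y in(36,-144): print(y,todelta((.60,-.02,.30),down(np.radians(y))))
y=np.degrees(np.arctan2(M[1,2],M[0,2])); print(todelta((.60,-.02,.30),down(np.radians(y))))
E
```

```text
[[ 0.     0.965  0.263]
 [ 0.     0.263 -0.965]
 [-1.     0.    -0.   ]]
jaw yaw -74.7718199247292
36 (array([-0.0687,  0.5737, -0.4231]), array([-1.933, -0.   , -0.   ]))
-144 (array([-0.0687,  0.5737, -0.4231]), array([ 1.208, -0.   ,  0.   ]))
(array([-0.0687,  0.5737, -0.4231]), array([-0., -0., -0.]))
```

move_arm(deltas=[[-1, -0.004, 0.032, -0.0236, 0, 0, 0], [-1, -0.008, 0.064, -0.047, 0, 0, 0], [-1, -0.013, 0.096, -0.071, 0, 0, 0], [-1, -0.017, 0.128, -0.094, 0, 0, 0], [-1, -0.02, 0.16, -0.118, 0, 0, 0]])

```text
time: 1.72
tool_pos: [0.2818, -0.4218, 0.2518]
orientation: [0.429, 0.561, -0.43, 0.562]
wrist_force: [0.6, -0.2, -0.2]
grip_width: 0.998
```

move_arm(deltas=[[-1, -0.004, 0.032, -0.0236, 0, 0, 0], [-1, -0.008, 0.064, -0.047, 0, 0, 0], [-1, -0.013, 0.096, -0.071, 0, 0, 0], [-1, -0.017, 0.128, -0.094, 0, 0, 0], [-1, -0.02, 0.16, -0.118, 0, 0, 0]])

```text
time: 2.13
tool_pos: [0.4063, -0.2645, 0.2724]
orientation: [0.43, 0.561, -0.43, 0.562]
wrist_force: [0.6, -1.4, 0.2]
grip_width: 1.001
```

move_arm(deltas=[[-1, -0.004, 0.032, -0.0236, 0, 0, 0], [-1, -0.008, 0.064, -0.047, 0, 0, 0], [-1, -0.013, 0.096, -0.071, 0, 0, 0], [-1, -0.017, 0.128, -0.094, 0, 0, 0], [-1, -0.02, 0.15, -0.11, 0, 0, 0]])

```text
time: 2.55
tool_pos: [0.5241, -0.1162, 0.2929]
orientation: [0.429, 0.561, -0.429, 0.563]
wrist_force: [-0.4, 0.0, -0.6]
grip_width: 0.999
```

```bash
python3 - <<'E'
from h import *
s,r=st(); print(s["tool_pos"],s["joints"],s["wrist_force"])
for y in(36,-144): print(y,todelta((.60,-.02,.30),down(np.radians(y))))
E
```

```text
[ 0.52414734 -0.11617706  0.29294604] [-2.18016915e-01  1.73566656e-01 -8.74905680e-02  1.30667045e+00
 -1.72468940e-04  2.65664463e+00] [-0.40182275  0.01415027 -0.60094756]
36 (array([-0.0069,  0.0986, -0.0728]), array([-1.932,  0.004, -0.   ]))
-144 (array([-0.0069,  0.0986, -0.0728]), array([ 1.209, -0.   , -0.003]))
```

move_arm(deltas=[[-1, -0.001, 0.025, -0.018, -0.12, 0, 0], [-1, -0.003, 0.05, -0.036, -0.24, 0, 0], [-1, -0.005, 0.075, -0.055, -0.36, 0, 0], [-1, -0.007, 0.0986, -0.0728, -0.48, 0, 0], [-1, -0.007, 0.0986, -0.0728, -0.6, 0, 0]])

```text
time: 2.97
tool_pos: [0.6028, -0.0158, 0.2997]
orientation: [0.241, 0.664, -0.239, 0.666]
wrist_force: [-1.1, -0.1, -0.3]
grip_width: 0.999
```

move_arm(deltas=[[-1, 0, 0, 0, -0.12, 0, 0], [-1, 0, 0, 0, -0.24, 0, 0], [-1, 0, 0, 0, -0.36, 0, 0], [-1, 0, 0, 0, -0.48, 0, 0], [-1, 0, 0, 0, -0.6, 0, 0]])

```text
time: 3.38
tool_pos: [0.6028, -0.0157, 0.2997]
orientation: [0.031, 0.705, -0.031, 0.708]
wrist_force: [-0.1, 0.0, 0.6]
grip_width: 0.998
```

move_arm(deltas=[[-1, 0, 0, 0, -0.12, 0, 0], [-1, 0, 0, 0, -0.24, 0, 0], [-1, 0, 0, 0, -0.36, 0, 0], [-1, 0, 0, 0, -0.48, 0, 0], [-1, 0, 0, 0, -0.6, 0, 0]])

```text
time: 3.8
tool_pos: [0.6028, -0.0156, 0.2996]
orientation: [-0.181, 0.682, 0.181, 0.685]
wrist_force: [-0.4, 0.0, 0.2]
grip_width: 1.0
```

```bash
python3 - <<'E'
from h import *
s,r=st(); print(s["tool_pos"],s["joints"],s["wrist_force"])
c=env.read_camera("wrist")
for z in(.11,.143):
    pass
for t,z in(("wings",.143),("nut",.11),("slot_low",.11),("lid_low",.101),("bolt_eye",.045)):
    for q in env.mark_of("wrist",t)[:2]: print(t,np.round(q["location"],1),round(q["confidence"],2),atz(c,q["location"],z))
for q in env.silhouettes("wrist","nut")[:1]: print(q["rect"],q["confidence"])
print(ray(c,[280,210]))
cv2.imwrite("pics/c.png",c["image"])
E
```

```text
[ 0.60278529 -0.01564624  0.29963722] [-2.66004685e-02  3.00239232e-01  8.88961810e-02  1.35531786e+00
  1.18395881e-03  1.02583434e+00] [-0.41502169  0.03827784  0.24896   ]
wings [294.8 215. ] 0.95 [ 0.62934794 -0.02672547  0.143     ]
lid_low [332.5 236.5] 0.76 [ 0.68692296 -0.03855902  0.101     ]
lid_low [367.  47.] 0.48 [0.61326638 0.13524371 0.101     ]
bolt_eye [292.8 188.5] 0.72 [ 0.63141202 -0.02418709  0.045     ]
bolt_eye [333.3 235. ] 0.58 [ 0.70685772 -0.05099187  0.045     ]
[276.4, 188.8, 304.7, 242.1] 0.81
(array([0.56367825, 0.0510769 , 0.44338954]), array([ 0.16235256, -0.25509429, -0.95318862]))
```

View pics/c.png

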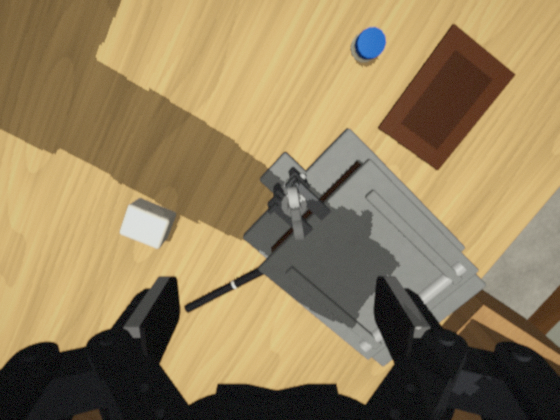

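```bash
python3 - <<'E'
from h import *
c=env.read_camera("wrist")
q=env.silhouettes("wrist","nut")[0]; print(q["rect"],q["confidence"])
P0=np.array([.6285,-.0265,0])
im=c["image"][155:255,240:350]; k=5
im=cv2.resize(im,None,fx=k,fy=k,interpolation=cv2.INTER_CUBIC)
m=cv2.resize(q["region"][155:255,240:350].astype(np.uint8),None,fx=k,fy=k)
cs,_=cv2.findContours(m,cv2.RETR_EXTERNAL,cv2.CHAIN_APPROX_NONE); cv2.drawContours(im,cs,-1,(0,255,0),1)
for yaw,col in((-55,(0,0,255)),(-40,(255,0,0))):
    u=np.array([np.cos(np.radians(yaw)),np.sin(np.radians(yaw)),0])
    pts=[P0+u*.026*a+[0,0,z] for a,z in((-1,.154),(1,.154),(1,.130),(-1,.130))]
    cv2.polylines(im,[((proj(c,pts)-[240,155]+.5)*k).astype(np.int32)],True,col,1)
cv2.imwrite("pics/d.png",im)
E
```

```text
[279.8, 186.2, 305.4, 241.2] 0.93
```

View pics/d.png

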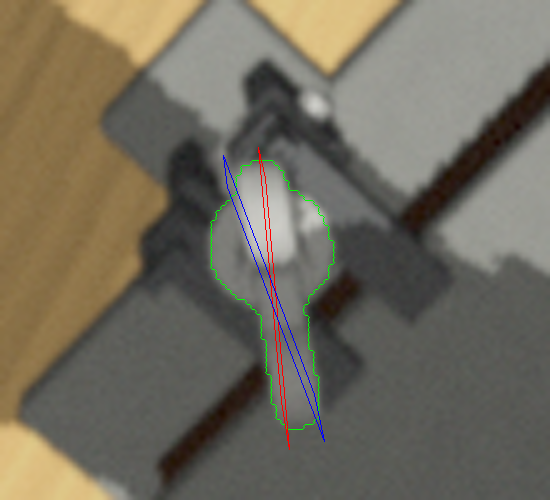

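```bash
python3 - <<'E'
from h import *
print(todelta((.629,-.0264,.20),down(np.radians(36.5))))
E
```

```text
(array([ 0.0998, -0.0221,  0.0172]), array([-0.126,  0.004,  0.001]))
```

move_arm(deltas=[[-1, 0.02, -0.011, 0.0086, -0.06, 0.002, 0], [-1, 0.05, -0.0221, 0.0172, -0.126, 0.004, 0.001], [-1, 0.08, -0.0221, 0.0172, -0.126, 0.004, 0.001], [-1, 0.0998, -0.0221, 0.0172, -0.126, 0.004, 0.001], [-1, 0.0998, -0.0221, 0.0172, -0.126, 0.004, 0.001]])

```text
time: 4.67
tool_pos: [0.6261, -0.0264, 0.1948]
orientation: [-0.22, 0.674, 0.222, 0.669]
wrist_force: [-0.7, -0.3, -0.4]
grip_width: 0.999
```

```bash
python3 - <<'E'
from h import *
s,r=st(); print(s["tool_pos"],s["joints"][5])
c=env.read_camera("wrist")
for q in env.mark_of("wrist","wings")[:2]: print(np.round(q["location"],1),round(q["confidence"],2),atz(c,q["location"],.143))
x0,y0,w,h=200,150,160,120
im=c["image"]; k=5
q=env.silhouettes("wrist","nut")[0]; print(q["rect"],q["confidence"])
l,t,rr,b=map(int,q["rect"]); x0,y0=l-20,t-20
im=cv2.resize(im[y0:b+20,x0:rr+20],None,fx=k,fy=k,interpolation=cv2.INTER_CUBIC)
u=np.array([np.cos(np.radians(-53.5)),np.sin(np.radians(-53.5)),0]);v=np.array([-u[1],u[0],0])
for z in(.154,.130):
    pts=[np.array([.629,-.0264,z])+u*.026*a+v*.0045*bb for a,bb in((-1,-1),(1,-1),(1,1),(-1,1))]
    cv2.polylines(im,[((proj(c,pts)-[x0,y0]+.5)*k).astype(np.int32)],True,(0,0,255) if z>.14 else(255,0,0),1)
print(im.shape); im=cv2.resize(im,None,fx=min(1,600/im.shape[0],800/im.shape[1]),fy=min(1,600/im.shape[0],800/im.shape[1]))
cv2.imwrite("pics/e.png",im)
E
```

```text
[ 0.62609238 -0.02638513  0.19479129] 0.8923317948115306
[283.4 237.7] 0.57 [ 0.63025553 -0.02622222  0.143     ]
[262.7, 195.0, 299.3, 274.3] 0.87
(595, 385, 3)
```

View pics/e.png

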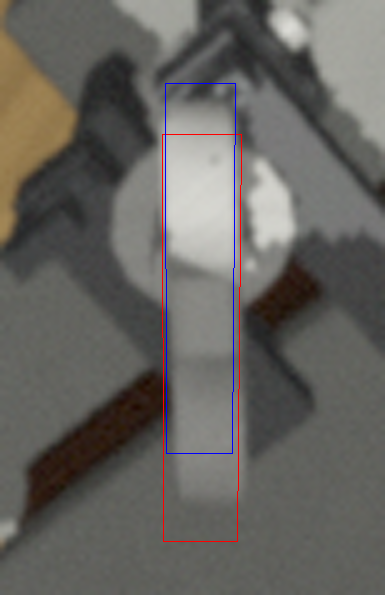

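```bash
python3 - <<'E'
from h import *
c=env.read_camera("wrist"); s,r=st(); print(s["tool_pos"])
print(atz(c,[282.2,219.],.114), atz(c,[282.2+.8,175+296/5-.5],.142))
q=env.silhouettes("wrist","nut")[0];print(q["rect"])
print(todelta((.629,-.026,.131),down(np.radians(35.5))), np.degrees((down(np.radians(35.5)).inv()*r).as_rotvec()))
E
```

```text
[ 0.63009809 -0.02642276  0.20197789]
[ 0.63406241 -0.02630424  0.114     ] [ 0.63428382 -0.02654882  0.142     ]
[257.8, 190.4, 295.6, 266.7]
(array([ 0.0713,  0.0013, -0.001 ]), array([0.018, 0.003, 0.003])) [-1.00271376 -0.12914622 -0.11886338]
```

```bash
cat >> h.py <<'E'
from scipy.optimize import minimize
def model(c,x,y,yaw,z0):
    u=np.array([np.cos(yaw),np.sin(yaw),0]);v=np.array([-u[1],u[0],0]);o=np.array([x,y,z0]);K=4
    m=np.zeros((420*K//2,560*K//2),np.uint8)
    th=np.linspace(0,2*np.pi,24)
    def add(pts):
        p=proj(c,pts)*2; cv2.fillConvexPoly(m,cv2.convexHull((p*16).astype(np.int32)),1,shift=4)
    for rad,a,b in((.013,0,.004),(.008,.004,.018)): add([o+rad*(np.cos(t)*u+np.sin(t)*v)+[0,0,z] for t in th for z in(a,b)])
    for sg in(1,-1): add([o+sg*u*l+v*.0045*k+[0,0,z] for l,z in((0.004,.016),(.024,.020),(.026,.026),(.026,.042),(.016,.044),(.008,.026)) for k in(1,-1)])
    return m
def fit(cam,x,y,yaw,z0):
    c=env.read_camera(cam); q=env.silhouettes(cam,"nut")[0]
    g=cv2.resize(q["region"].astype(np.uint8),None,fx=2,fy=2,interpolation=cv2.INTER_NEAREST)
    f=lambda p:(model(c,x+p[0]/1e3,y+p[1]/1e3,yaw+p[2]*.02,z0)!=g).sum()/g.sum()
    r=minimize(f,[0,0,0],method="Nelder-Mead",options=dict(initial_simplex=[[0,0,0],[3,0,0],[0,3,0],[0,0,4]],xatol=.02,fatol=1e-4))
    return r.fun,x+r.x[0]/1e3,y+r.x[1]/1e3,np.degrees(yaw+r.x[2]*.02)
E
python3 - <<'E'
from h import *
for i in range(2): print(fit("wrist",.629,-.026,np.radians(-53.5),.110))
print(fit("top",.629,-.026,np.radians(-53.5),.110))
print(fit("side",.629,-.026,np.radians(-53.5),.110)); print(st()[0]["tool_pos"])
E
```

```text
(np.float64(0.09874464176362523), np.float64(0.6292955075619826), np.float64(-0.025688776632668664), np.float64(-51.33999264893075))
(np.float64(0.09224759615384616), np.float64(0.629154762071021), np.float64(-0.025326094420324245), np.float64(-50.91402022580359))
(np.float64(3.9473684210526314), np.float64(0.6228717298135958), np.float64(-0.021566888556376083), np.float64(-51.514169877631126))
(np.float64(0.26901140684410646), np.float64(0.6304035536330261), np.float64(-0.032545098386906425), np.float64(-53.251798657656515))
[ 0.62916045 -0.02639958  0.2002723 ]
```

```bash
python3 - <<'E'
from h import *
print(todelta((.6292,-.0255,.131),down(np.radians(38))))
E
```

```text
(array([0.0693, 0.0007, 0.0005]), array([-0.026,  0.   ,  0.001]))
```

move_arm(deltas=[[-0.3, 0.015, 0.0007, 0.0005, -0.026, 0, 0], [-0.3, 0.03, 0.0007, 0.0005, -0.026, 0, 0], [-0.3, 0.045, 0.0007, 0.0005, -0.026, 0, 0], [-0.3, 0.06, 0.0007, 0.0005, -0.026, 0, 0], [-0.3, 0.065, 0.0007, 0.0005, -0.026, 0, 0]], squeeze=25)

```text
time: 5.73
tool_pos: [0.6277, -0.0255, 0.1329]
orientation: [-0.23, 0.669, 0.231, 0.668]
wrist_force: [-0.1, 0.4, -0.2]
grip_width: 0.647
```

move_arm(deltas=[[-0.3, 0.002, 0, 0, 0, 0, 0], [-0.3, 0.002, 0, 0, 0, 0, 0], [-0.3, 0.002, 0, 0, 0, 0, 0]])

```text
time: 5.98
tool_pos: [0.628, -0.0255, 0.1315]
orientation: [-0.23, 0.669, 0.23, 0.668]
wrist_force: [0.5, -0.1, -0.0]
grip_width: 0.652
```

```bash
python3 - <<'E'
from h import *
s,r=st();print(s["tool_pos"],s["wrist_force"],s["grip_width"],s["joint_velocities"])
print(todelta((.6292,-.0255,.131),down(np.radians(38))))
E
```

```text
[ 0.62803853 -0.02551271  0.13151494] [ 4.93725320e-01 -7.43302236e-02 -2.76729028e-04] 0.6521081551934939 [ 1.40027972e-03 -7.70595789e-03  9.80944719e-03 -6.54804601e-04
 -7.53468979e-05 -3.63333743e-04]
(array([ 0.0005, -0.0007,  0.0009]), array([ 0.   , -0.002, -0.001]))
```

Close with the small correction.

move_arm(deltas=[[-0.3, 0, -0.0007, 0.0009, 0, 0, 0], [0.3, 0, -0.0007, 0.0009, 0, 0, 0], [1, 0, -0.0007, 0.0009, 0, 0, 0], [1, 0, -0.0007, 0.0009, 0, 0, 0], [1, 0, -0.0007, 0.0009, 0, 0, 0]], squeeze=25)

```text
time: 6.4
tool_pos: [0.6296, -0.0254, 0.1319]
orientation: [-0.23, 0.669, 0.23, 0.668]
wrist_force: [0.1, 0.2, 1.1]
grip_width: 0.127
```

move_arm(deltas=[[1, 0, 0, 0, 0, 0, 0], [1, 0, 0, 0, 0, 0, 0], [1, 0, 0, 0, 0, 0, 0], [1, 0, 0, 0, 0, 0, 0]])

```text
time: 6.73
tool_pos: [0.6296, -0.0253, 0.132]
orientation: [-0.23, 0.669, 0.23, 0.668]
wrist_force: [-0.4, 1.1, 0.4]
grip_width: 0.122
```

```bash
python3 - <<'E'
from h import *
s,r=st();print(s["tool_pos"],s["wrist_force"],s["moment"],s["grip_width"]);M=r.as_matrix();print(np.degrees(np.arctan2(M[1,2],M[0,2])),M.T@s["wrist_force"])
E
```

```text
[ 0.6296294  -0.02532665  0.13199354] [-0.38289471  1.14390898  0.40270138] [ 0.07995969 -0.05920419  0.01803825] 0.12200964357975694
38.00945801022402 [-0.40206433  1.13738377  0.40250087]
```

move_arm(deltas=[[1, -0.0004, 0, 0, -0.1, 0, 0], [1, -0.0009, 0, 0, -0.2, 0, 0], [1, -0.0013, 0, 0, -0.3, 0, 0], [1, -0.0018, 0, 0, -0.4, 0, 0], [1, -0.0022, 0, 0, -0.5, 0, 0]])

```text
time: 7.15
tool_pos: [0.6305, -0.0243, 0.1341]
orientation: [-0.389, 0.589, 0.391, 0.59]
wrist_force: [3.1, 3.8, -2.1]
grip_width: 0.123
```

```bash
cat > s.py <<'E'
from h import *
s,r=st();M=r.as_matrix();print("t",s["time"],"pos",s["tool_pos"],"F",s["wrist_force"].round(1),"M",s["moment"].round(2),"w",round(s["grip_width"],3),"yaw",np.degrees(np.arctan2(M[1,2],M[0,2])).round(2),"j6",s["joints"][5].round(3), "tilt",np.round(M[:,0],3))
E
python3 s.py
```

```text
t 7.15 pos [ 0.63051009 -0.02425907  0.13413221] F [ 3.1  3.8 -2.1] M [ 0.81 -0.72 -0.13] w 0.123 yaw 66.96 j6 0.362 tilt [ 0.001  0.003 -1.   ]
```

move_arm(deltas=[[0.4, 0, 0, 0, 0, 0, 0], [0.4, 0, 0, 0, 0, 0, 0], [0.4, 0, 0.0028, 0, 0, 0, 0], [0.4, 0, 0.0028, 0, 0, 0, 0], [0.4, 0, 0.0028, 0, 0, 0, 0]])

```text
time: 7.57
tool_pos: [0.6275, -0.0233, 0.1341]
orientation: [-0.389, 0.59, 0.39, 0.59]
wrist_force: [0.2, 0.6, 0.1]
grip_width: 0.298
```

```bash
python3 s.py; python3 - <<'E'
from h import *
s,r=st();M=r.as_matrix(); a=np.arctan2(M[1,2],M[0,2])
f=fit("wrist",.628,-.023,a-np.pi/2,.112);print(f); print("off tool",M.T@(np.array([f[1],f[2],0])-s["tool_pos"]))
cv2.imwrite("pics/f.png",env.read_camera("wrist")["image"])
E
```

```text
t 7.5667 pos [ 0.62752948 -0.0232517   0.13411158] F [0.2 0.6 0.1] M [0.   0.02 0.01] w 0.298 yaw 66.89 j6 0.365 tilt [ 0.     0.002 -1.   ]
(np.float64(0.13111217641418985), np.float64(0.6303240754252863), np.float64(-0.025259084030189304), np.float64(-24.510303058304633))
off tool [ 0.13410696 -0.00346361 -0.00104018]
```

View pics/f.png

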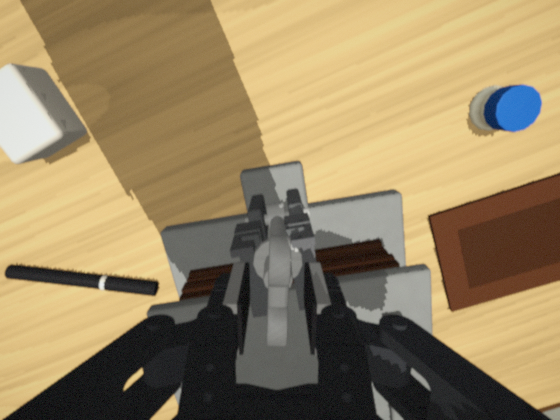

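```bash
python3 - <<'E'
from h import *
s,r=st();M=r.as_matrix();c=env.read_camera("wrist"); q=env.silhouettes("wrist","nut")[0]
print(s["tool_pos"])
for P in([.6275,-.0233],[.6300,-.0253]):
    print(proj(c,[P+[z] for z in(.112,.116,.130,.154)]).round(1))
im=c["image"][190:370,220:340]
k=4; im=cv2.resize(im,None,fx=k,fy=k,interpolation=cv2.INTER_CUBIC)[:600]
th=np.linspace(0,6.28,40)
for P,col in(([.6275,-.0233],(0,0,255)),([.6300,-.0253],(255,0,0))):
    pts=[[P[0]+.013*np.cos(t),P[1]+.013*np.sin(t),.116] for t in th]
    cv2.polylines(im,[((proj(c,pts)-[220,190]+.5)*k).astype(np.int32)],True,col,1)
m=cv2.resize(q["region"][190:370,220:340].astype(np.uint8),None,fx=k,fy=k)[:600]
cs,_=cv2.findContours(m,cv2.RETR_EXTERNAL,cv2.CHAIN_APPROX_NONE); cv2.drawContours(im,cs,-1,(0,255,0),1)
cv2.imwrite("pics/g.png",im)
E
```

```text
[ 0.62782691 -0.02326094  0.13414248]
[[278.9 254.5]
 [279.  257.7]
 [279.2 270.2]
 [279.8 297. ]]
[[277.3 259.7]
 [277.3 263. ]
 [277.4 275.8]
 [277.7 303.4]]
```

View pics/g.png

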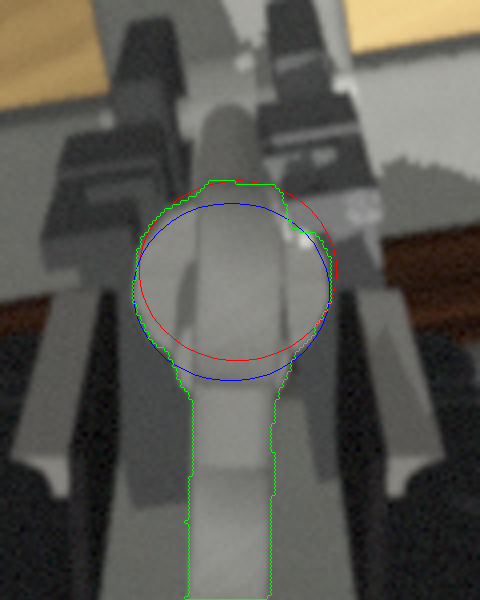

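move_arm(deltas=[[0.4, 0, -0.0008, -0.0004, 0, 0, 0], [1, 0, -0.0008, -0.0004, 0, 0, 0], [1, 0, -0.0008, -0.0004, 0, 0, 0], [1, 0, -0.0008, -0.0004, 0, 0, 0], [1, 0, -0.0008, -0.0004, 0, 0, 0]])

```text
time: 8.23
tool_pos: [0.6289, -0.0234, 0.1344]
orientation: [-0.389, 0.589, 0.391, 0.591]
wrist_force: [1.6, 3.7, 0.7]
grip_width: 0.125
```

```bash
python3 s.py
```

```text
t 8.2333 pos [ 0.6289037  -0.02341657  0.13435077] F [1.6 3.7 0.7] M [ 0.6  -0.27  0.03] w 0.125 yaw 66.95 j6 0.363 tilt [ 0.001  0.003 -1.   ]
```

move_arm(deltas=[[1, -0.0004, 0, 0, -0.1, 0, 0], [1, -0.0009, 0, 0, -0.2, 0, 0], [1, -0.0013, 0, 0, -0.3, 0, 0], [1, -0.0018, 0, 0, -0.4, 0, 0], [1, -0.0018, 0, 0, -0.4, 0, 0]])

```text
time: 8.65
tool_pos: [0.629, -0.0229, 0.136]
orientation: [-0.499, 0.498, 0.501, 0.501]
wrist_force: [1.3, 3.6, -0.2]
grip_width: 0.125
```

```bash
python3 s.py
```

```text
t 8.65 pos [ 0.62902178 -0.02285266  0.13604032] F [ 1.3  3.6 -0.2] M [ 0.78 -0.34 -0.05] w 0.125 yaw 90.02 j6 -0.039 tilt [ 0.001  0.004 -1.   ]
```

move_arm(deltas=[[1, -0.0005, 0, 0.0005, -0.11, 0, 0], [1, -0.001, 0, 0.0007, -0.22, 0, 0], [1, -0.0015, 0.0001, 0.0008, -0.33, 0, 0], [1, -0.002, 0.0001, 0.001, -0.44, 0, 0], [1, -0.00245, 0.0002, 0.0011, -0.55, 0, 0]])

```text
time: 9.07
tool_pos: [0.6288, -0.0218, 0.1384]
orientation: [-0.617, 0.343, 0.618, 0.346]
wrist_force: [0.6, 2.8, -0.7]
grip_width: 0.125
```

```bash
python3 s.py; python3 - <<'E'
from h import *
c=env.read_camera("side"); print([(q["location"],q["confidence"]) for n in("lid_low","nut","wings") for q in env.mark_of("side",n)[:1]])
im0=cv2.imread("pics/b.png")[:,400:]
cv2.imwrite("pics/side1.png",c["image"])
im=cv2.resize(c["image"][150:290,190:350],(400,350),interpolation=cv2.INTER_CUBIC)
cv2.imwrite("pics/k.png",np.hstack([im0,im]))
E
```

```text
t 9.0667 pos [ 0.62875901 -0.02181425  0.13836225] F [ 0.6  2.8 -0.7] M [ 0.38 -0.23 -0.1 ] w 0.125 yaw 121.66 j6 -0.589 tilt [ 0.001  0.004 -1.   ]
[([235.4, 204.8], 0.86), ([264.1, 208.1], 0.52), ([262.0, 194.1], 0.74)]
```

View pics/k.png

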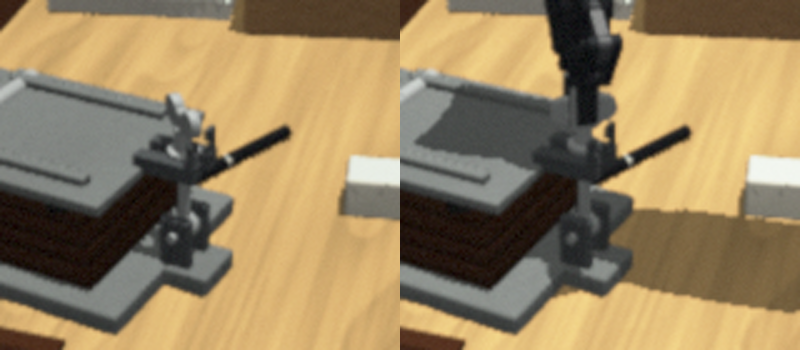

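```bash
cat >> h.py <<'E'
def shift(a,b,roi):
    x0,y0,x1,y1=roi; g=lambda i:cv2.GaussianBlur(cv2.cvtColor(i,cv2.COLOR_BGR2GRAY).astype(np.float32),(0,0),2)[y0:y1,x0:x1]
    cc,W=cv2.findTransformECC(g(a),g(b),np.eye(2,3,dtype=np.float32),cv2.MOTION_TRANSLATION,(3,100,1e-6)); return W[:,2]/2.5,round(cc,3)
ROIS=dict(lidcorner=(30,165,125,222),lidedge=(5,165,90,200),base=(20,262,160,335))
E
python3 - <<'E'
from h import *
a=cv2.imread("pics/b.png")[:,400:];b=cv2.imread("pics/k.png")[:,400:]
for n,r in ROIS.items(): print(n,shift(a,b,r))
c=env.read_camera("side"); yaw=-.24;ux=np.array([np.cos(yaw),np.sin(yaw),0]);uy=np.array([-ux[1],ux[0],0])
P=np.array([.628,-.0225,.101])+ux*.026+uy*.085
print(proj(c,[P,P+[0,0,.005]]))
E
```

```text
lidcorner (array([-0.1710089 , -0.73509127], dtype=float32), 0.994)
lidedge (array([-0.06766949, -0.7015159 ], dtype=float32), 0.997)
base (array([-0.11200216, -0.01078745], dtype=float32), 0.984)
[[228.36214253 233.74182817]
 [228.24190583 231.42055986]]
```

move_arm(deltas=[[1, -0.0005, 0, 0.0002, -0.11, 0, 0], [1, -0.001, 0, 0.0004, -0.22, 0, 0], [1, -0.0015, 0, 0.0005, -0.34, 0, 0], [1, -0.0015, 0, 0.0005, -0.34, 0, 0]])

```text
time: 9.65
tool_pos: [0.6285, -0.0214, 0.1399]
orientation: [-0.666, 0.236, 0.666, 0.239]
wrist_force: [0.4, 1.5, 0.2]
grip_width: 0.119
```

move_arm(deltas=[[0.3, 0, 0, 0, 0, 0, 0], [0.3, 0, 0, 0, 0, 0, 0], [0.3, 0, 0, 0, 0, 0, 0]])

```text
time: 9.9
tool_pos: [0.6282, -0.0218, 0.1399]
orientation: [-0.666, 0.237, 0.666, 0.239]
wrist_force: [-0.8, 0.8, -0.4]
grip_width: 0.35
```

```bash
python3 s.py; python3 - <<'E'
from h import *
c=env.read_camera("side")
im=cv2.resize(c["image"][150:290,190:350],(400,350),interpolation=cv2.INTER_CUBIC); cv2.imwrite("pics/l.png",im)
a=cv2.imread("pics/b.png")[:,400:];b=cv2.imread("pics/l.png")
for n,r in ROIS.items(): print(n,shift(a,b,r))
s,r=st();M=r.as_matrix();print("press -x in tool",M.T@np.array([-np.cos(.24),np.sin(.24),0]))
E
```

```text
t 9.9 pos [ 0.6282238  -0.02183891  0.13985482] F [-0.8  0.8 -0.4] M [-0.01  0.   -0.02] w 0.35 yaw 140.64 j6 -0.92 tilt [ 0.001  0.003 -1.   ]
lidcorner (array([-0.1564078, -0.7362793], dtype=float32), 0.995)
lidedge (array([-0.21741772, -0.7354077 ], dtype=float32), 0.992)
base (array([ 0.00700223, -0.00503255], dtype=float32), 1.0)
press -x in tool [-6.38886911e-05  4.31558165e-01  9.02085110e-01]
```

move_arm(deltas=[[0.3, 0, 0.0022, 0.0045, 0, 0, 0], [0.3, 0, 0.0043, 0.009, 0, 0, 0], [0.3, 0, 0.0056, 0.0117, 0, 0, 0], [0.3, 0, 0.0065, 0.0135, 0, 0, 0], [0.3, 0, 0.0073, 0.0153, 0, 0, 0]])

```text
time: 10.37
tool_pos: [0.6119, -0.0179, 0.1401]
orientation: [0.666, -0.237, -0.666, -0.239]
wrist_force: [3.0, -1.2, -1.1]
grip_width: 0.349
```

```bash
python3 s.py
```

```text
t 10.3667 pos [ 0.61190182 -0.01787063  0.14011045] F [ 3.  -1.2 -1.1] M [-0.25 -0.43 -0.05] w 0.349 yaw 140.67 j6 -0.915 tilt [ 0.002  0.003 -1.   ]
```

move_arm(deltas=[[0.3, 0, 0.0004, 0.0009, 0, 0, 0], [0.3, 0, 0.0009, 0.0018, 0, 0, 0], [0.3, 0, 0.0013, 0.0027, 0, 0, 0], [0.3, 0, 0.0017, 0.0036, 0, 0, 0]])

```text
time: 10.7
tool_pos: [0.6081, -0.017, 0.1401]
orientation: [0.666, -0.237, -0.666, -0.239]
wrist_force: [2.6, -1.0, -1.2]
grip_width: 0.35
```

move_arm(deltas=[[0.3, 0, 0.0009, 0.0018, 0, 0, 0], [0.3, 0, 0.0017, 0.0036, 0, 0, 0], [0.3, 0, 0.0026, 0.0054, 0, 0, 0], [0.3, 0, 0.0035, 0.0072, 0, 0, 0], [0.3, 0, 0.0043, 0.009, 0, 0, 0]])

```text
time: 11.12
tool_pos: [0.5981, -0.0144, 0.1402]
orientation: [0.666, -0.237, -0.666, -0.239]
wrist_force: [0.7, -0.1, 2.1]
grip_width: 0.35
```

```bash
python3 s.py
```

```text
t 11.1167 pos [ 0.59806637 -0.01437255  0.1402368 ] F [ 0.7 -0.1  2.1] M [-0.06 -0.32  0.02] w 0.35 yaw 140.66 j6 -0.91 tilt [ 0.002  0.003 -1.   ]
```

move_arm(deltas=[[0.3, 0, 0.0013, 0.0027, 0, 0, 0], [0.3, 0, 0.0026, 0.0054, 0, 0, 0], [0.3, 0, 0.0039, 0.0081, 0, 0, 0], [0.3, 0, 0.0052, 0.0108, 0, 0, 0]])

```text
time: 11.45
tool_pos: [0.586, -0.0116, 0.1402]
orientation: [0.666, -0.237, -0.666, -0.239]
wrist_force: [2.2, -1.8, -1.2]
grip_width: 0.352
```

```bash
python3 s.py; python3 - <<'E'
from h import *
s=env.read_camera("side"); w=env.read_camera("wrist")
cv2.imwrite("pics/m.png",np.hstack([cv2.resize(s["image"][130:290,200:360],(400,400),interpolation=cv2.INTER_CUBIC),cv2.resize(w["image"],(400,300))[:,:].copy() if 0 else cv2.resize(w["image"][60:420,100:460],(400,400))]))
E
```

```text
t 11.45 pos [ 0.58599886 -0.01157429  0.14016735] F [ 2.2 -1.8 -1.2] M [-0.3  -0.42  0.01] w 0.352 yaw 140.66 j6 -0.906 tilt [ 0.002  0.003 -1.   ]
```

View pics/m.png

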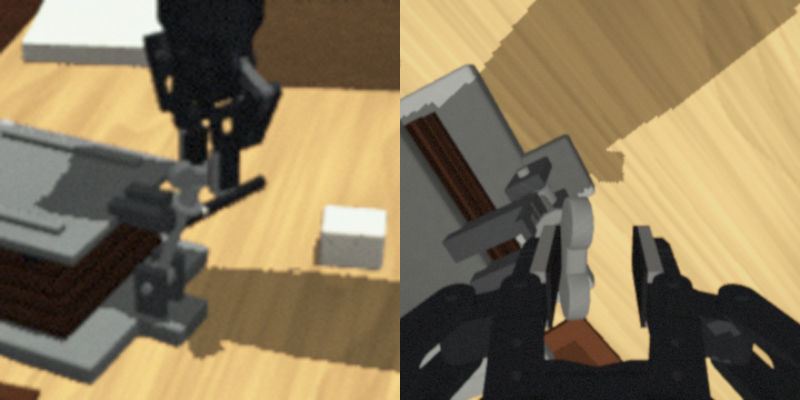

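move_arm(deltas=[[0.3, 0.0015, 0.0031, 0.0065, 0, 0, 0], [0.3, 0.003, 0.0063, 0.0131, 0, 0, 0], [0.3, 0.005, 0.0092, 0.0192, 0, 0, 0], [0.3, 0.007, 0.0121, 0.0253, 0, 0, 0], [0.3, 0.011, 0.0148, 0.031, 0, 0, 0]])

```text
time: 11.97
tool_pos: [0.5515, -0.003, 0.1292]
orientation: [0.666, -0.237, -0.666, -0.239]
wrist_force: [0.8, -2.3, 0.4]
grip_width: 0.352
```

```bash
python3 s.py
```

```text
t 11.9667 pos [ 0.55151901 -0.00303159  0.12918043] F [ 0.8 -2.3  0.4] M [-0.32 -0.32 -0.03] w 0.352 yaw 140.67 j6 -0.892 tilt [ 0.001  0.003 -1.   ]
```

move_arm(deltas=[[0.3, 0.0075, 0.0036, 0.0075, 0, 0, 0], [0.3, 0.0157, 0.0072, 0.015, 0, 0, 0], [0.3, 0.023, 0.0096, 0.02, 0, 0, 0], [0.3, 0.03, 0.0116, 0.0243, 0, 0, 0], [0.3, 0.0377, 0.0135, 0.0282, 0, 0, 0]])

```text
time: 12.38
tool_pos: [0.5203, 0.0047, 0.0909]
orientation: [-0.666, 0.237, 0.666, 0.239]
wrist_force: [-0.7, -1.4, 1.4]
grip_width: 0.353
```

```bash
python3 s.py; python3 - <<'E'
from h import *
s=env.read_camera("side"); w=env.read_camera("wrist")
cv2.imwrite("pics/n.png",np.hstack([cv2.resize(s["image"][150:310,220:380],(400,400),interpolation=cv2.INTER_CUBIC),cv2.resize(w["image"][60:420,100:460],(400,400))]))
E
```

```text
t 12.3833 pos [0.52025501 0.00471142 0.09088149] F [-0.7 -1.4  1.4] M [-0.21  0.08 -0.04] w 0.353 yaw 140.68 j6 -0.878 tilt [ 0.001  0.003 -1.   ]
```

View pics/n.png

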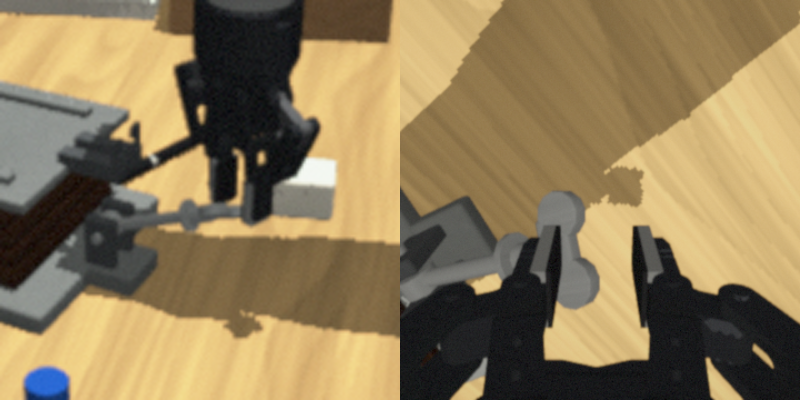

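The bolt lies nearly level under the left finger, with the foot and wings at about (190–250, 210) in the side crop. Now for the last push onto the stop.

move_arm(deltas=[[0.3, 0.005, 0.001, 0.002, 0, 0, 0], [0.3, 0.01, 0.002, 0.004, 0, 0, 0], [0.3, 0.015, 0.003, 0.006, 0, 0, 0], [0.3, 0.018, 0.0033, 0.0068, 0, 0, 0], [0.3, 0.02, 0.0033, 0.0068, 0, 0, 0]])

```text
time: 12.9
tool_pos: [0.5127, 0.0068, 0.0707]
orientation: [-0.665, 0.236, 0.666, 0.239]
wrist_force: [-5.8, 0.6, 19.7]
grip_width: 0.345
```

```bash
python3 s.py
```

```text
t 12.9 pos [0.51269622 0.00684339 0.07070985] F [-5.8  0.6 19.7] M [-0.13  0.72 -0.06] w 0.345 yaw 140.69 j6 -0.874 tilt [ 0.     0.004 -1.   ]
```

move_arm(deltas=[[0.3, -0.003, 0, 0, 0, 0, 0], [0.3, -0.008, 0, 0, 0, 0, 0], [0.3, -0.015, 0, 0, 0, 0, 0]])

```text
time: 13.15
tool_pos: [0.5121, 0.0069, 0.0855]
orientation: [-0.665, 0.237, 0.667, 0.239]
wrist_force: [-0.4, 0.2, -0.9]
grip_width: 0.354
```

move_arm(deltas=[[0.3, -0.02, 0, 0, 0, 0, 0], [0.3, -0.04, 0, 0, 0, 0, 0], [0.3, -0.07, 0, 0, 0, 0, 0], [0.3, -0.1, 0, 0, 0, 0, 0], [0.3, -0.1, 0, 0, 0, 0, 0]])

```text
time: 13.57
tool_pos: [0.5156, 0.0065, 0.1915]
orientation: [0.668, -0.235, -0.664, -0.24]
wrist_force: [1.6, -0.2, 0.7]
grip_width: 0.35
```

```bash
python3 s.py; python3 - <<'E'
from h import *
s=env.read_camera("side"); w=env.read_camera("wrist")
mk={}
for n in("nut","wings","bolt_eye"):
    for q in env.mark_of("side",n)[:1]: print("side",n,q["location"],q["confidence"])
    for q in env.mark_of("wrist",n)[:1]: print("wrist",n,q["location"],q["confidence"])
    try: print(n,tri([ray(s,env.mark_of("side",n)[0]["location"]),ray(w,env.mark_of("wrist",n)[0]["location"])]))
    except Exception as e: print(e)
ux=np.array([np.cos(.24),-np.sin(.24),0]);O=np.array([.6277,-.0225,.045])
for ph in(1.1,1.2,1.35): print(ph,[proj(s,[O+L*(-ux*np.sin(ph)+np.array([0,0,np.cos(ph)]))])[0].round(1) for L in(.073,.106)])
cv2.imwrite("pics/o.png",np.hstack([cv2.resize(s["image"][150:310,220:380],(400,400),interpolation=cv2.INTER_CUBIC),cv2.resize(w["image"][60:420,100:460],(400,400))]))
E
```

```text
t 13.5667 pos [0.51555981 0.00654538 0.19147979] F [ 1.6 -0.2  0.7] M [-0.02 -0.1   0.03] w 0.35 yaw 140.7 j6 -0.875 tilt [ 0.007  0.005 -1.   ]
side nut [297.2, 243.8] 0.7
wrist nut [224.3, 223.1] 0.83
nut [ 0.55982945 -0.00889696  0.05881566]
side wings [311.9, 243.2] 0.64
wrist wings [262.9, 209.8] 0.6
wings [0.52693796 0.00058985 0.06983029]
side bolt_eye [263.7, 238.9] 0.78
wrist bolt_eye [163.0, 250.0] 0.73
bolt_eye [ 0.62766501 -0.02320433  0.04912231]
1.1 [array([293.4, 234.8]), array([307.7, 231.9])]
1.2 [array([294.7, 238.2]), array([309.6, 236.9])]
1.35 [array([296.1, 243.2]), array([311.6, 244.3])]
```

View pics/o.png

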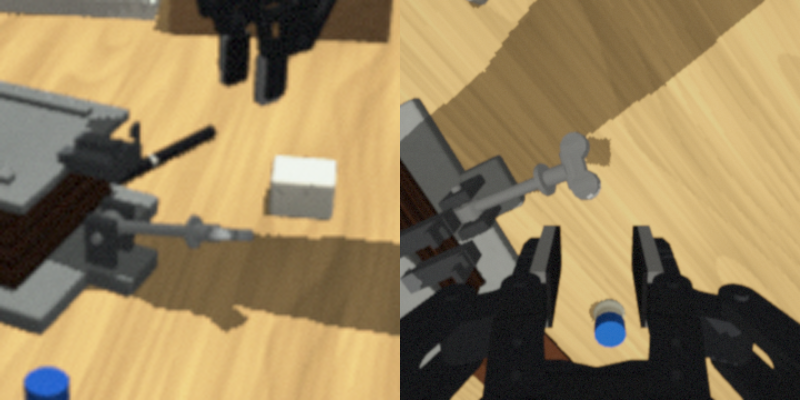

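The bolt lies at its stop: side-view marks (297,244) and (312,243) against (296,243) and (312,244) predicted for 1.35 rad. The gripper is clear above it, so I'm handing in.

move_arm(deltas=[[0.3, 0, 0, 0, 0, 0, 0], [0.3, 0, 0, 0, 0, 0, 0], [0.3, 0, 0, 0, 0, 0, 0]])

```text
time: 14.52
tool_pos: [0.5121, 0.0064, 0.1853]
orientation: [-0.665, 0.237, 0.667, 0.239]
wrist_force: [-0.2, 0.2, 0.7]
grip_width: 0.346
```

```bash
python3 -c "
from station import env
print(env.hand_in())"
```

```text
the job is handed in; nothing more can be done
None
```

The lid is released: the eyebolt lies swung out against its stop, with the nut still on it. I handed in at about 14.5 s; no verdict came back.

- **Turning the nut:** I backed it off 1.79 rad, about 8 mm of rise. The side camera showed the lid had stopped following at about 1.9 mm, leaving the foot roughly 6.1 mm above the lug face.
- **Swinging the bolt:** I opened the fingers and pushed the bolt out with the rear one. It went through the gate on the first try at about 3 N. I then followed it down until about 20 N showed it was on the stop, and lifted clear.
- **Last checks:** the nut and wings sat within about 1 px of where a bolt at 1.35 rad should appear in the side view. Wrist force was below 1 N, and the gripper was more than 10 cm above the bolt. The pot and white block showed no sign of being disturbed in the last pictures; I did not re-measure any bystander.
- **Disagreements:** the wrist-camera fit put the nut axis 2 to 3 mm from where the grip forces did. I trusted the forces, and side loads while turning stayed around 5 N or less. The top-camera fit failed and was not used.

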